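Hold a dial carrier in the blow-off booth's slot

TASK

Before printing, the watch dial must be blown free of dust: raise the booth's amber sash by its black grip bar until it is well clear of the slot, and leave it up. Then take the dial carrier out of its stand by its red handle, pass its nose straight and level through the slot in the booth's front, and finish while still holding it there, the white dial midway between the two brass air nozzles and the carrier borne by the gripper, not jammed against the booth. Leave the spare pad, the ink jar and the palette knife alone.

Things in the scene. Friction and masses are not known exactly. Their poses are not given: they have to be found in the camera images.
- booth: Fixed dust blow-off booth, open at back and top. Origin on the work surface under the middle of its front face; x points into it (away from the robot, within 20 degrees), y left, z up. Green front panel 150 wide (y), 150 high, 8 thick (x 0 to 8 mm), with an upright slot. Clear side windows 150 high, inner faces at y = +-70 mm, back to x = 148 mm.
- slot_mouth (a point): Middle of the slot, in the plane of the front face: (0, 0, 82) mm in the booth's frame, same axes. The slot goes through the panel: 10 wide (y), 44 high (z 60 to 104 mm), so 2 mm wider than the carrier's blade. Two slanted yellow cheeks, 46 high, stand 12 mm out in front and narrow from about 20 mm to the slot's width.
- nozzle_gap (a point): Point midway between the two nozzle tips, where the dial's middle belongs: (58, 0, 82) mm in the booth's frame, same axes. The brass nozzles, 15 mm thick, face each other across y, tips at y = +-30 mm, on dark posts 16 mm thick and 88 high at y = +-45 mm.
- sash (a joint): Height by which the sash is raised, in m: 0 = down, 0.070 = upper stop; starts nearly down. The amber sash (90 wide, 6 thick, at x 12 to 18 mm in the booth's frame, behind the front panel) covers the slot; its lower edge is at z = 50 mm when down, so the slot is clear from about 0.056. About 9 N lifts it; friction keeps it where it is left.
- sash_grip (a point): Centre of the sash's black grip bar, moving with it: (15, 0, 178 + raise) mm in the booth's frame, same axes. Bar 80 long (y), 12 thick (x), 34 high, along the sash's top edge; its underside is 11 mm above the panel's top when down. Can be pinched from above across its 12 mm.
- carrier: Loose dial carrier, about 0.13 kg: aluminium blade 190 long (x -95 to 95 mm), 8 thick (y), 40 high (z 0 to 40 mm), standing on edge. Origin at the middle of its lower edge; x points to the nose with the dial, y left, z up. Red handle at the rear: x -95 to -65 mm, 14 thick (y), z 0 to 70 mm. Starts upright in the stand, nose away from the robot.
- carrier_grip (a point): Place to grip on the red handle: (-80, 0, 54) mm in the carrier's frame, 16 mm below the handle's top; pinch it across y (14 mm) from above. Axes as the carrier's.
- dial (a point): Middle of the white dial (30 mm across, flush in both faces of the blade): (75, 0, 20) mm in the carrier's frame, 20 mm behind the nose. Axes as the carrier's.
- stand: Fixed steel stand, left or right of the booth: 110 long (x), 60 wide (y), 30 high, origin on the work surface under its middle, with a groove along x, 10 wide, 15 deep, open at top and ends. The carrier starts in it, both middles together, lower edge 15 mm above the work surface, handle overhanging the end nearest the robot.
- spare_pad: Bystander: spare printing pad, a terracotta-coloured dome on a steel disc, 68 mm across and 49 high, origin at the centre of its underside.
- ink_jar: Bystander: closed ink jar, 52 mm across and 65 high, origin at the centre of its underside.
- palette_knife: Bystander: palette knife with a wooden handle, 200 mm long, lying flat along its own x.
Not all that is in view belongs to the job. Several things look just like the booth: the one meant starts farthest from the robot's base.

How it is judged:
By the outcome, as a careful person would: the job done as asked, in the order asked, and still so for the second after the job is handed in, while the arm keeps its last pose, push and grip.
It also fails if it takes over 59 s, if anything falls off the work surface, if the arm or the gripper's body presses on something with over 40 N, if the wrist force passes 120 N, or if a joint passes its speed limit or range.

ROBOT

A 6-joint arm with a two-finger parallel gripper is mounted at the origin on the work surface. World frame = base frame: x ahead of the robot, y to its left, z up, the work surface at z = 0. Lengths are in m, angles in rad, forces in N, time in s.
With the tool pointing down it reaches from about 0.25 to 0.775 m from the base axis. Payload 8.9 kg.
Tool frame: the origin (TCP) lies at the very end of the fingers, on their centre line; the grasp point (between the pads) lies 19 mm behind it; z points along the fingers, y is the direction in which the jaws open and shut (so a half turn about z gives the same grasp; the last joint's range is limited). The gripper opens to 85 mm and grips with 20 to 120 N. Pads are 22 mm wide; open, the fingers measure 114 mm over their backs; the gripper's body (76 mm by 85 mm) begins 54 mm behind the grasp point. The pads swing forward as they close: fully open they stand 13 mm farther back than shut.
Start: joints at [1.201, 0.291, -0.153, 1.127, 0, 1.431], TCP at [0.12, 0.511, 0.231] pointing down, gripper open.
Joint ranges: [-2.52, 2.52], [-0.91, 1.74], [-1.3, 1.37], [-1.96, 2.02], [-1.52, 1.47], [-3.14, 3.14]. Speed limits (rad/s): [2.22, 2.22, 2.79, 3.14, 3.14, 3.14].

INTERFACE

Orientations are given as a rotation vector (axis times angle).
In Python, from cell import sense, camera, camera_params, hand_in gives the robot as it stands.
- The arm moves only by the tool play_rows, never from a script. Its argument "moves" is a list of rows, each an object with "twist": the turn, a rotation vector about the tool's x, y, z in rad, a list of three; "slide": the shift along the tool's x, y, z in mm, a list of three; "hand": the finger opening in mm, from 0 to 85.4. A call has 1 to 20 rows; each row shifts and turns the commanded pose from where the row before left it, along the tool's axes as they then stand; what a row does not reach is not made up. A row lasts 1/8 s, in which the tool goes at most 62.5 mm and 10.7 degrees, less where a joint would pass 70% of its speed; a pose out of reach is approached as far as the arm can. A call with a gripper value outside its range is refused whole. The fingers move at their own pace and stop on an object; "newtons" is the grip in N (left out, the last holds). Time passes only in rows, so rows that do not move let the fingers close. It gives the time, the measured TCP pose, the force and the opening at its end, in the units of the state.
- sense(): the state, without advancing time (a new reading comes with each control period).
- camera(name): name is "scene" or "top"; returns the picture (400x640x3 uint8, blue, green, red); there is no depth.
- camera_params(name): a dict with "mtx" (3x3 intrinsics, pixels), "k1" (the pictures are not rectified: a ray, as slopes to the right and down, at radius r is drawn at 1 + k1 r^2 times it, then the intrinsics apply), "pose" (4x4, takes a point from camera to world coordinates). Camera axes: x right, y up, looking along -z (the intrinsics and any distortion apply to the point x, -y, -z); pixel columns grow to the right and rows downward; lengths in m; the calibration is good to about 2 mm. A picture is of the moment at which its call begins. camera_params takes no time and is no camera call.
- hand_in(): hands the job in, once; it reports no verdict.
The state is a dict: "clock": time; "q": joint angles; "qvel": joint speeds; "joint_efforts": joint torques, N m; "eef_pos": TCP position; "ee_rot": TCP orientation; "wrist_force": force on the tool from outside, world axes, zero at the start; "torque": the same for the moment, N m; "gripper_width": finger opening in m.
Only numpy, scipy, OpenCV 4.12 (cv2) and the standard library are available. Lean on these libraries where they do the work, as an engineer would, in place of code of your own. Each camera call takes 0.05 s, during which the arm holds its last target.

## Working session

There is one attempt and no reset: what is moved stays moved. The work goes in short steps, Python scripts to look and compute and a tool call to move; the robot and the scene stay as the last step left them, time stands still between calls to the robot, and variables do not carry over. Pictures are saved under pics/ and viewed, and the job is handed in when it is done.

Besides the shell and the picture viewer there is one more tool, called after ">>>" as name(argument=value, ...), one argument or row to a line, values as JSON. play_rows: Moves the arm, as the interface text tells. Its arguments: {"type":"object","properties":{"moves":{"type":"array","items":{"type":"object","properties":{"twist":{"type":"array","items":{"type":"number"}},"slide":{"type":"array","items":{"type":"number"}},"hand":{"type":"number"}}}},"newtons":{"type":"number"}},"required":["moves"]}

```bash
mkdir -p pics; ls; python3 - <<'E'
from cell import *
import cv2,json
print(sense())
for n in("scene","top"):
    cv2.imwrite(f"pics/{n}0.png",camera(n)); p=camera_params(n); print(n,p)
E
```

```text
pics
{'clock': 0.0, 'q': array([ 1.20070931e+00,  2.91270623e-01, -1.54107899e-01,  1.12666915e+00,
        3.21484608e-05,  1.43151238e+00]), 'qvel': array([-0.00084508, -0.00047488, -0.00016646,  0.00072093,  0.00088086,
        0.00095116]), 'joint_efforts': array([-3.05480076e-03, -5.37145472e+01,  3.31369078e+01,  1.59512000e-02,
       -4.52288723e-04, -2.24190552e-05]), 'eef_pos': array([0.11992556, 0.51069472, 0.23074418]), 'ee_rot': array([-3.61700527e-01, -3.12035212e+00,  1.88926861e-03]), 'wrist_force': array([-0.75008623, -0.57113762, -0.09132152]), 'torque': array([-0.05888361, -0.00352501, -0.0045723 ]), 'gripper_width': 0.08519606014183427}
scene {'mtx': array([[415.00943594,   0.        , 323.53397932],
       [  0.        , 415.00943594, 201.85225681],
       [  0.        ,   0.        ,   1.        ]]), 'k1': -0.01873370233175471, 'pose': array([[ 0.0702676 , -0.80452607,  0.58974594,  1.23281479],
       [ 0.99737572,  0.06699944, -0.02743622, -0.0208333 ],
       [-0.01743949,  0.59012616,  0.80712266,  1.25891698],
       [ 0.        ,  0.        ,  0.        ,  1.        ]])}
top {'mtx': array([[458.1305903 ,   0.        , 327.29944339],
       [  0.        , 458.1305903 , 192.83017579],
       [  0.        ,   0.        ,   1.        ]]), 'k1': 0.03769670965440227, 'pose': array([[-0.00516423,  0.99449702, -0.10463747,  0.29877114],
       [-0.9999328 , -0.00622163, -0.00978147,  0.01365764],
       [-0.01037866,  0.10457993,  0.99446233,  1.35537333],
       [ 0.        ,  0.        ,  0.        ,  1.        ]])}
```

View pics/scene0.png

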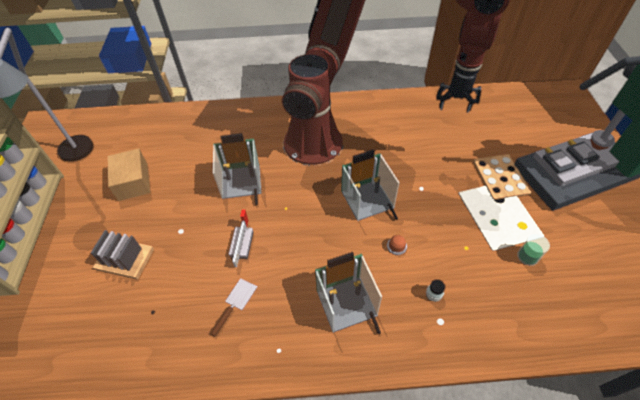

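View pics/top0.png

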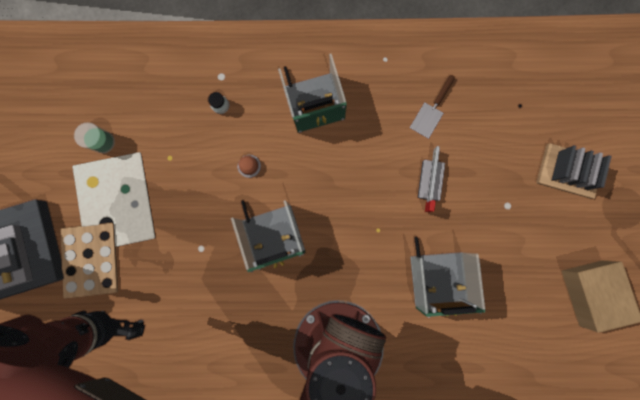

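Booth candidates (top view pixels): (315,105), (268,240), (447,285). The farthest from the base is (315,105), seen in the scene view at (347,290). The carrier and stand are at top (432,180). Next, close crops.

```bash
cat > h.py <<'E'
import numpy as np,cv2
from cell import *
P={n:camera_params(n) for n in("scene","top")}
F=np.diag([1.,-1,-1])
def ray(n,u,v):
    p=P[n];K=p["mtx"];s=np.array([(u-K[0,2])/K[0,0],(v-K[1,2])/K[1,1]])
    x=s.copy()
    for _ in range(20): x=s/(1+p["k1"]*(x@x))
    d=p["pose"][:3,:3]@F@np.array([x[0],x[1],1.]);return p["pose"][:3,3],d/np.linalg.norm(d)
def onz(n,u,v,z):
    o,d=ray(n,u,v);return o+d*(z-o[2])/d[2]
def proj(n,X):
    p=P[n];K=p["mtx"];X=np.atleast_2d(X)
    c=(X-p["pose"][:3,3])@p["pose"][:3,:3]@F
    x=c[:,:2]/c[:,2:];r=(x**2).sum(1,keepdims=True);x=x*(1+p["k1"]*r)
    return x*[K[0,0],K[1,1]]+[K[0,2],K[1,2]]
def tri(a,b):
    A=np.zeros((3,3));B=np.zeros(3);
    for o,d in(a,b):
        M=np.eye(3)-np.outer(d,d);A+=M;B+=M@o
    return np.linalg.solve(A,B)
def crop(img,x,y,w,h,s,f):
    cv2.imwrite(f,cv2.resize(img[y:y+h,x:x+w],None,fx=s,fy=s,interpolation=cv2.INTER_CUBIC))
E
python3 - <<'E'
from h import *
t=cv2.imread("pics/top0.png");s=cv2.imread("pics/scene0.png")
print(proj("top",[[0,0,0]]),[onz("top",*p,0.1) for p in((315,105),(268,240),(447,285))])
crop(t,270,45,90,100,6,"pics/c1.png");crop(s,300,240,100,100,6,"pics/c2.png")
crop(t,400,135,60,85,7,"pics/c3.png");crop(s,215,200,60,75,8,"pics/c4.png")
E
```

```text
[[337.52702943 346.16983011]] [array([0.67914366, 0.05927372, 0.1       ]), array([0.30254218, 0.18837789, 0.1       ]), array([ 0.1804298 , -0.29358556,  0.1       ])]
```

View pics/c1.png

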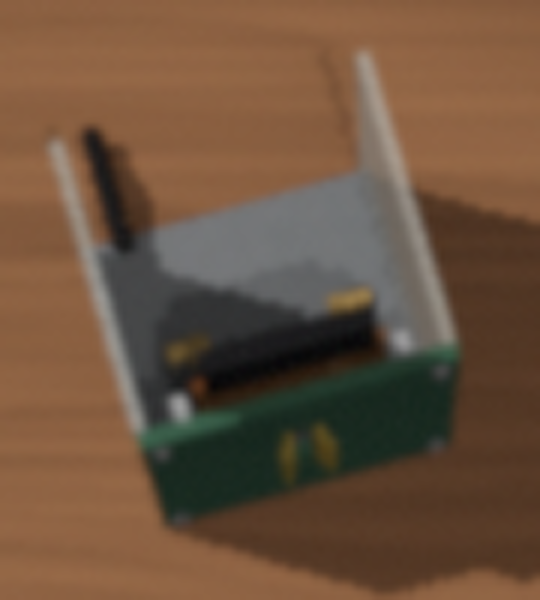

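View pics/c2.png

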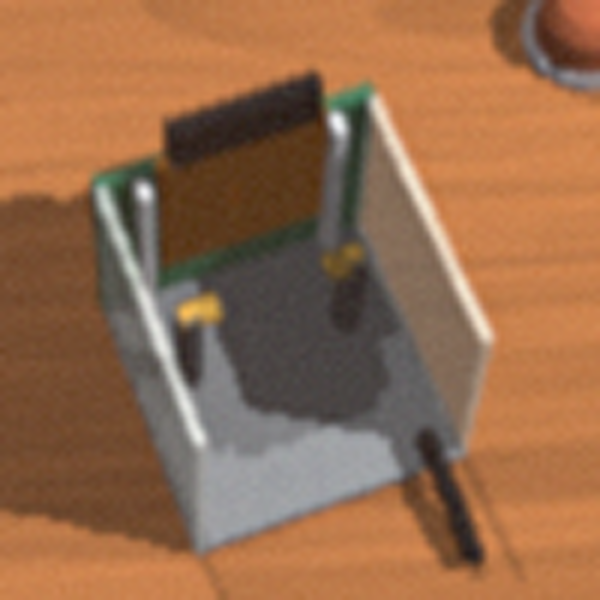

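View pics/c3.png

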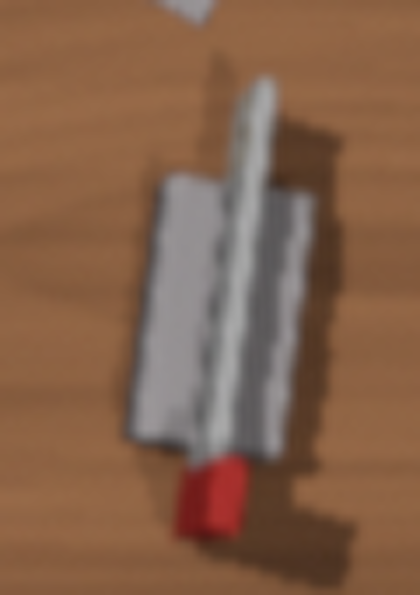

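View pics/c4.png

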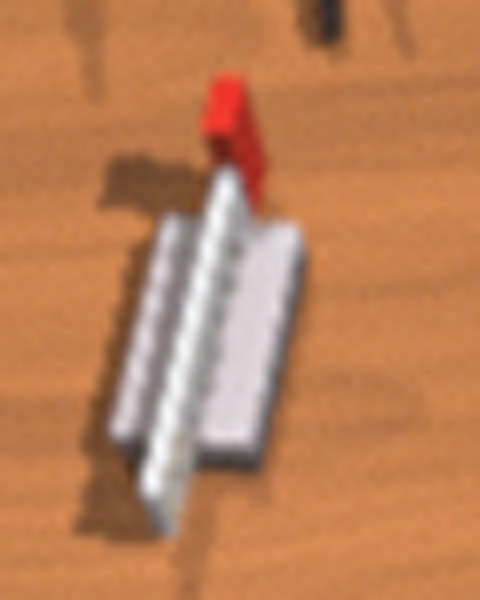

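```bash
cat > m.py <<'E'
from h import *
def T(x,y):return ("top",270+x/6-.42,45+y/6-.42)
def S(x,y):return ("scene",300+x/6-.42,240+y/6-.42)
pts=[(T(150,447),(0,75,150)),(T(460,358),(0,-75,150)),(T(170,524),(0,75,0)),(T(449,450),(0,-75,0)),
(T(57,140),(148,72,150)),(T(365,52),(148,-72,150)),
(S(95,183),(4,-75,150)),(S(370,90),(4,75,150)),(S(203,442),(148,-72,150)),(S(489,338),(148,72,150)),(S(203,550),(148,-73,0)),(S(465,458),(148,73,0))]
W=np.array([onz(*c,b[2]/1000)[:2] for c,b in pts]);B=np.array([b[:2] for _,b in pts])/1000
def rigid(B,W):
    b=B.mean(0);w=W.mean(0);M=(B-b).T@(W-w);a=np.arctan2(M[0,1]-M[1,0],M[0,0]+M[1,1])
    R=np.array([[np.cos(a),-np.sin(a)],[np.sin(a),np.cos(a)]]);return a,R,w-R@b
if __name__=="__main__":
    for idx in (slice(0,6),slice(6,12),slice(0,12)):
        a,R,t=rigid(B[idx],W[idx]);print(a,np.degrees(a),t);print(((W[idx]-t)@R-B[idx]).round(4).tolist())
E
python3 m.py
```

```text
0.2762728524878928 15.829268441596623 [0.64535387 0.04394224]
[[-0.0003, -0.0037], [-0.0, 0.0015], [0.0014, -0.0019], [-0.0015, 0.0029], [0.0001, 0.0013], [0.0004, -0.0001]]
0.28366727512544304 16.252937650664247 [0.64462298 0.04551885]
[[0.0007, 0.0006], [0.001, -0.0023], [-0.0009, -0.0003], [-0.0007, 0.0005], [-0.0015, 0.0012], [0.0014, 0.0004]]
0.2825934308814048 16.19141090762644 [0.64501643 0.04463224]
[[0.0003, -0.0044], [-0.0004, 0.0007], [0.002, -0.0026], [-0.0018, 0.0021], [0.0006, -0.0004], [0.0001, -0.0018], [0.0006, 0.0015], [0.0008, -0.0014], [-0.001, 0.0008], [-0.0009, 0.0016], [-0.0015, 0.0023], [0.0012, 0.0015]]
```

```bash
cat > m2.py <<'E'
from m import *
def T3(x,y):return ("top",400+x/7-.43,135+y/7-.43)
def S4(x,y):return ("scene",215+x/8-.44,200+y/8-.44)
st=[(T3(165,174),(55,30,30)),(T3(314,193),(55,-30,30)),(T3(275,460),(-55,-30,30)),(T3(130,438),(-55,30,30)),
(S4(172,215),(-55,-30,30)),(S4(302,224),(-55,30,30)),(S4(256,445),(55,30,30)),(S4(112,435),(55,-30,30)),
(T3(263,80),(95,0,55)),(T3(211,455),(-65,0,55)),(S4(230,170),(-65,0,55)),(S4(152,495),(95,0,55)),(T3(230,498),(-80,0,85)),(S4(226,106),(-80,0,85))]
W2=np.array([onz(*c,b[2]/1000)[:2] for c,b in st]);B2=np.array([b[:2] for _,b in st])/1000
if __name__=="__main__":
    for idx in (slice(0,4),slice(4,8),[8,9,12],[10,11,13],slice(0,14)):
        a,R,t=rigid(B2[idx],W2[idx]);print(a,np.degrees(a),t);print(((W2[idx]-t)@R-B2[idx]).round(4).tolist())
    print(tri(ray(*T3(230,498)),ray(*S4(226,106))), t+R@[-.08,0])
    a,R,t=rigid(B,W)
    g=t+R@[.015,0]
    X=np.r_[t+R@[.058,0],.082]
    p=lambda x,y,z:np.r_[t+R@[x,y],z]
    print("grip",g,"nozzle tips scene crop",[((proj("scene",p(.058,s*.03,.0895))-[300,240])*6).round() for s in(-1,1)])
    print("bar top corners T",[((proj("top",p(x,y,.197))-[270,45])*6).round() for x in(.009,.021) for y in(.04,-.04)])
    print("bar top corners S",[((proj("scene",p(x,y,.197))-[300,240])*6).round() for x in(.009,.021) for y in(.04,-.04)])
E
python3 m2.py
```

```text
-0.16058239717104553 -9.20069362199444 [ 0.47478313 -0.27518628]
[[0.0005, 0.0008], [0.002, -0.0012], [-0.0012, 0.0002], [-0.0013, 0.0002]]
-0.1605945192175317 -9.201388164097159 [ 0.47592767 -0.27488593]
[[-0.0004, 0.0008], [-0.0003, -0.0007], [0.0002, 0.0009], [0.0005, -0.001]]
-0.15084543028922548 -8.642806514407493 [ 0.47584686 -0.27528496]
[[-0.001, -0.0002], [0.0027, 0.0018], [-0.0018, -0.0017]]
-0.16022509864813028 -9.180221924605137 [ 0.47642965 -0.27516744]
[[-0.0005, -0.0004], [-0.0007, 0.0], [0.0012, 0.0004]]
-0.15777459327954815 -9.039818309311231 [ 0.47568849 -0.27513339]
[[-0.0003, 0.0005], [0.001, -0.0016], [-0.0022, 0.0001], [-0.0021, 0.0002], [-0.0003, 0.0012], [-0.0, -0.0003], [0.0005, 0.001], [0.0006, -0.0009], [-0.0008, 0.0004], [0.0029, 0.0013], [0.0003, -0.0002], [0.0, -0.0001], [-0.0016, -0.0024], [0.0019, 0.0007]]
[ 0.39512222 -0.26444901  0.08026653] [ 0.39668214 -0.26256372]
grip [0.65942146 0.04881494] nozzle tips scene crop [array([[213., 297.]]), array([[323., 258.]])]
bar top corners T [array([[201., 377.]]), array([[379., 325.]]), array([[193., 351.]]), array([[371., 299.]])]
bar top corners S [array([[313.,  69.]]), array([[158., 121.]]), array([[322.,  89.]]), array([[167., 142.]])]
```

```bash
cat > plan.py <<'E'
from h import *
from scipy.spatial.transform import Rotation as Ro
def down(yaw_y):  # z down, tool y at world yaw
    y=np.array([np.cos(yaw_y),np.sin(yaw_y),0]);z=np.array([0,0,-1.]);x=np.cross(y,z)
    return Ro.from_matrix(np.c_[x,y,z])
def rel(pos,yaw_y,cur=None):
    s=sense();R=Ro.from_rotvec(s["ee_rot"]);D=down(yaw_y)
    tw=(R.inv()*D).as_rotvec()
    d=np.array(pos)-s["eef_pos"]
    print("twist deg",np.degrees(tw).round(2),"rad",tw.round(4)," slide before twist mm",(R.inv().apply(d)*1000).round(1)," slide after",(D.inv().apply(d)*1000).round(1))
E
python3 - <<'E'
from plan import *
s=sense();R=Ro.from_rotvec(s["ee_rot"]).as_matrix();print(R.round(3),np.degrees(np.arctan2(R[1,1],R[0,1])))
for y in (16.1,196.1):rel([.6594,.0488,.32],np.radians(y))
E
```

```text
[[-0.973  0.229 -0.   ]
 [ 0.229  0.973 -0.001]
 [ 0.    -0.001 -1.   ]] 76.7773665933681
twist deg [-6.000e-02  2.000e-02  6.068e+01] rad [-1.100e-03  4.000e-04  1.059e+00]  slide before twist mm [-630.8 -326.4  -88.9]  slide after [-593.4  390.2  -89.2]
twist deg [-3.0000e-02 -7.0000e-02 -1.1932e+02] rad [-5.0000e-04 -1.3000e-03 -2.0826e+00]  slide before twist mm [-630.8 -326.4  -88.9]  slide after [ 593.4 -390.2  -89.2]
```

>>> play_rows(
  moves=[
    {"slide": [0, 0, -45], "twist": [0, 0, 0.1765], "hand": 50},
    {"slide": [0, 0, -44], "twist": [0, 0, 0.1765]},
    {"twist": [0, 0, 0.1765]},
    {"twist": [0, 0, 0.1765]},
    {"twist": [0, 0, 0.1765]},
    {"twist": [0, 0, 0.1765]},
    {"slide": [-40, 26, 0]},
    {"slide": [-40, 26, 0]},
    {"slide": [-40, 26, 0]},
    {"slide": [-40, 26, 0]},
    {"slide": [-40, 26, 0]},
    {"slide": [-40, 26, 0]},
    {"slide": [-40, 26, 0]},
    {"slide": [-40, 26, 0]},
    {"slide": [-40, 26, 0]},
    {"slide": [-40, 26, 0]},
    {"slide": [-40, 26, 0]},
    {"slide": [-40, 26, 0]},
    {"slide": [-40, 26, 0]},
    {"slide": [-40, 26, 0]},
  ],
  newtons=60,
)

```text
invalid input
```

```bash
python3 - <<'E'
from plan import *
for z in (.25,.164):rel([.6594,.0488,z],np.radians(16.1))
cv2.imwrite("pics/s1.png",camera("scene"))
E
```

```text
twist deg [-6.000e-02  2.000e-02  6.068e+01] rad [-1.100e-03  4.000e-04  1.059e+00]  slide before twist mm [-630.8 -326.3  -18.9]  slide after [-593.4  390.2  -19.2]
twist deg [-6.000e-02  2.000e-02  6.068e+01] rad [-1.100e-03  4.000e-04  1.059e+00]  slide before twist mm [-630.8 -326.2   67.1]  slide after [-593.4  390.2   66.8]
```

View pics/s1.png

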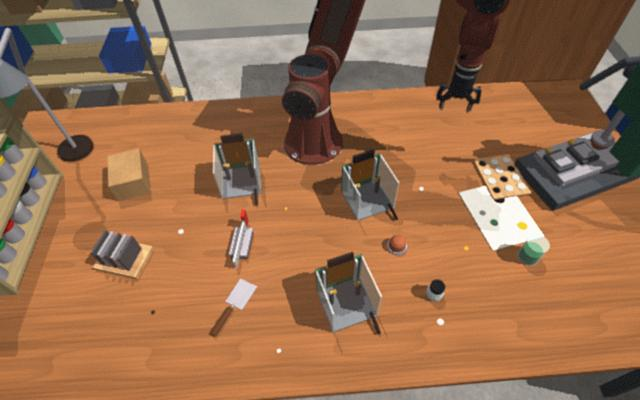

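The call was refused, so nothing moved. Probably each row needs all its fields.

>>> play_rows(
  moves=[
    {"slide": [0, 0, -45], "twist": [0, 0, 0.1765], "hand": 50},
    {"slide": [0, 0, -44], "twist": [0, 0, 0.1765], "hand": 50},
    {"slide": [0, 0, 0], "twist": [0, 0, 0.1765], "hand": 50},
    {"slide": [0, 0, 0], "twist": [0, 0, 0.1765], "hand": 50},
    {"slide": [0, 0, 0], "twist": [0, 0, 0.1765], "hand": 50},
    {"slide": [0, 0, 0], "twist": [0, 0, 0.1765], "hand": 50},
  ],
  newtons=60,
)

```text
clock: 0.9
eef_pos: [0.12, 0.511, 0.3201]
ee_rot: [1.896, 2.505, -0.001]
wrist_force: [0.1, -0.5, 0.2]
gripper_width: 0.0504
```

>>> play_rows(
  moves=[
    {"slide": [-37, 24, 0], "twist": [0, 0, 0], "hand": 50},
    {"slide": [-37, 24, 0], "twist": [0, 0, 0], "hand": 50},
    {"slide": [-37, 24, 0], "twist": [0, 0, 0], "hand": 50},
    {"slide": [-37, 24, 0], "twist": [0, 0, 0], "hand": 50},
    {"slide": [-37, 24, 0], "twist": [0, 0, 0], "hand": 50},
    {"slide": [-37, 24, 0], "twist": [0, 0, 0], "hand": 50},
    {"slide": [-37, 24, 0], "twist": [0, 0, 0], "hand": 50},
    {"slide": [-37, 24, 0], "twist": [0, 0, 0], "hand": 50},
    {"slide": [-37, 24, 0], "twist": [0, 0, 0], "hand": 50},
    {"slide": [-37, 24, 0], "twist": [0, 0, 0], "hand": 50},
    {"slide": [-37, 24, 0], "twist": [0, 0, 0], "hand": 50},
    {"slide": [-37, 24, 0], "twist": [0, 0, 0], "hand": 50},
    {"slide": [-37, 24, 0], "twist": [0, 0, 0], "hand": 50},
    {"slide": [-37, 24, 0], "twist": [0, 0, 0], "hand": 50},
    {"slide": [-37, 24, 0], "twist": [0, 0, 0], "hand": 50},
    {"slide": [-37, 24, 0], "twist": [0, 0, 0], "hand": 50},
  ],
  newtons=60,
)

```text
clock: 2.9
eef_pos: [0.6541, 0.0477, 0.32]
ee_rot: [-1.888, -2.51, 0.0]
wrist_force: [1.0, 0.4, 0.5]
gripper_width: 0.0499
```

```bash
python3 - <<'E'
from plan import *
rel([.6594,.0488,.164],np.radians(16.1))
s=camera("scene");t=camera("top");crop(s,280,190,130,130,4.5,"pics/s1.png");crop(t,260,40,110,110,5,"pics/t1.png")
E
```

```text
twist deg [-0.02 -0.01 -0.01] rad [-0.0004 -0.0002 -0.0001]  slide before twist mm [ -0.5   5.5 156. ]  slide after [ -0.5   5.4 156. ]
```

View pics/s1.png

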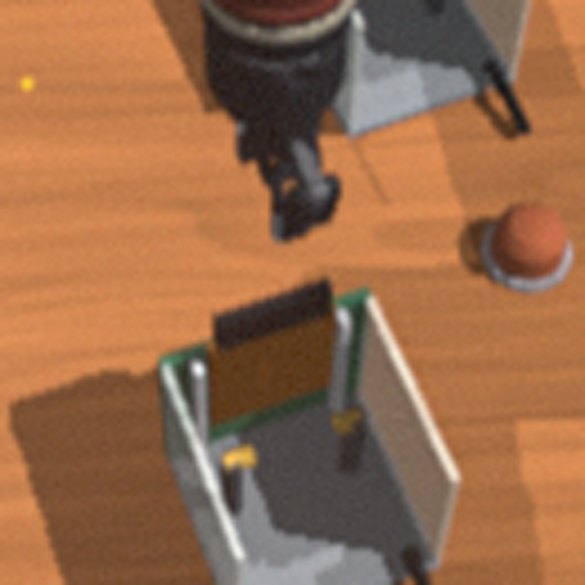

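View pics/t1.png

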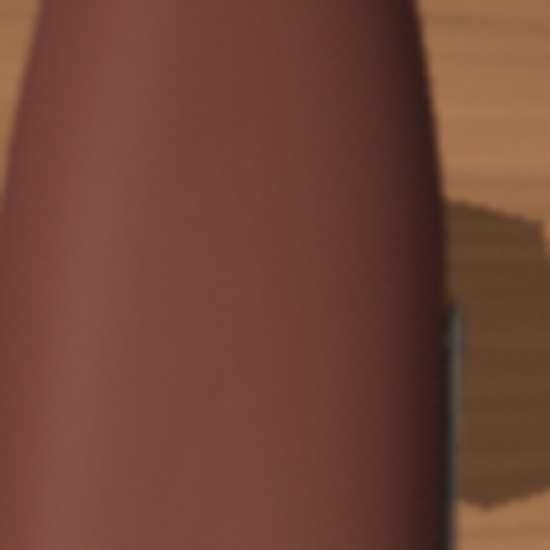

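>>> play_rows(
  moves=[
    {"slide": [0, 3, 26], "twist": [0, 0, 0], "hand": 50},
    {"slide": [0, 3, 26], "twist": [0, 0, 0], "hand": 50},
    {"slide": [0, 0, 26], "twist": [0, 0, 0], "hand": 50},
    {"slide": [0, 0, 26], "twist": [0, 0, 0], "hand": 50},
    {"slide": [0, 0, 0], "twist": [0, 0, 0], "hand": 50},
  ],
)

```text
clock: 3.62
eef_pos: [0.6573, 0.0508, 0.2143]
ee_rot: [-1.886, -2.508, 0.004]
wrist_force: [-0.4, 0.7, 0.4]
gripper_width: 0.0499
```

```bash
python3 - <<'E'
from plan import *
rel([.6594,.0488,.164],np.radians(16.1))
s=camera("scene");crop(s,300,200,110,110,5.4,"pics/s2.png")
E
```

```text
twist deg [-0.24 -0.08  0.02] rad [-0.0041 -0.0014  0.0003]  slide before twist mm [-2.6  1.7 50.3]  slide after [-2.5  1.5 50.3]
```

View pics/s2.png

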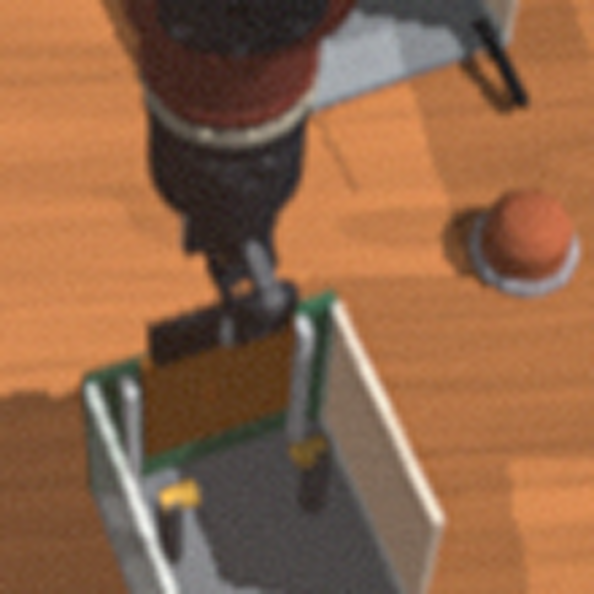

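>>> play_rows(
  moves=[
    {"slide": [-2, 1.5, 16], "twist": [0, 0, 0], "hand": 50},
    {"slide": [0, 0, 16], "twist": [0, 0, 0], "hand": 50},
    {"slide": [0, 0, 16], "twist": [0, 0, 0], "hand": 50},
    {"slide": [0, 0, 0], "twist": [0, 0, 0], "hand": 50},
    {"slide": [0, 0, 0], "twist": [0, 0, 0], "hand": 50},
  ],
)

```text
clock: 4.3
eef_pos: [0.6611, 0.0489, 0.1685]
ee_rot: [1.888, 2.51, 0.0]
wrist_force: [-0.4, -0.4, 0.8]
gripper_width: 0.0502
```

```bash
python3 - <<'E'
from plan import *
rel([.6594,.0488,.164],np.radians(16.1))
s=camera("scene");crop(s,300,200,110,110,5.4,"pics/s3.png")
E
```

```text
twist deg [ 0.01  0.01 -0.  ] rad [ 0.0002  0.0001 -0.    ]  slide before twist mm [ 0.3 -1.7  4.5]  slide after [ 0.3 -1.7  4.5]
```

View pics/s3.png

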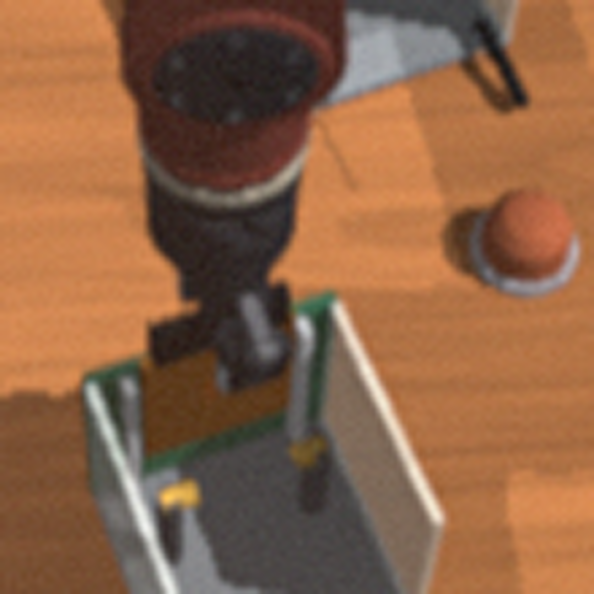

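>>> play_rows(
  moves=[
    {"slide": [0, -1.5, 2], "twist": [0, 0, 0], "hand": 30},
    {"slide": [0, 0, 0], "twist": [0, 0, 0], "hand": 0},
    {"slide": [0, 0, 0], "twist": [0, 0, 0], "hand": 0},
    {"slide": [0, 0, 0], "twist": [0, 0, 0], "hand": 0},
    {"slide": [0, 0, 0], "twist": [0, 0, 0], "hand": 0},
    {"slide": [0, 0, 0], "twist": [0, 0, 0], "hand": 0},
  ],
  newtons=60,
)

```text
clock: 5.1
eef_pos: [0.6595, 0.0485, 0.1665]
ee_rot: [1.889, 2.511, -0.0]
wrist_force: [-1.6, -0.4, 3.7]
gripper_width: 0.0114
```

>>> play_rows(
  moves=[
    {"slide": [0, 0, -6], "twist": [0, 0, 0], "hand": 0},
    {"slide": [0, 0, -8], "twist": [0, 0, 0], "hand": 0},
    {"slide": [0, 0, -8], "twist": [0, 0, 0], "hand": 0},
    {"slide": [0, 0, -8], "twist": [0, 0, 0], "hand": 0},
    {"slide": [0, 0, -8], "twist": [0, 0, 0], "hand": 0},
    {"slide": [0, 0, -8], "twist": [0, 0, 0], "hand": 0},
    {"slide": [0, 0, -8], "twist": [0, 0, 0], "hand": 0},
    {"slide": [0, 0, -6], "twist": [0, 0, 0], "hand": 0},
    {"slide": [0, 0, -4], "twist": [0, 0, 0], "hand": 0},
    {"slide": [0, 0, 0], "twist": [0, 0, 0], "hand": 0},
    {"slide": [0, 0, 0], "twist": [0, 0, 0], "hand": 0},
  ],
)

```text
clock: 6.48
eef_pos: [0.6594, 0.0485, 0.2301]
ee_rot: [-1.888, -2.51, 0.0]
wrist_force: [1.6, -0.1, -11.5]
gripper_width: 0.0112
```

```bash
python3 - <<'E'
from plan import *
print(sense())
s=camera("scene");crop(s,300,200,110,110,5.4,"pics/s4.png")
E
```

```text
{'clock': 6.475, 'q': array([-3.69791502e-02,  5.61158763e-01,  2.63097438e-01,  1.27315141e+00,
       -4.30183253e-05,  1.25277939e+00]), 'qvel': array([ 0.00088183, -0.000393  ,  0.00081176,  0.00089267, -0.00055204,
       -0.000745  ]), 'joint_efforts': array([  0.89255858, -79.59572554,  37.89561152,   0.62353972,
         0.31702733,  -0.11224068]), 'eef_pos': array([0.65938657, 0.04854125, 0.23009159]), 'ee_rot': array([-1.88822677e+00, -2.51042042e+00,  4.29006058e-04]), 'wrist_force': array([  1.57384078,  -0.13821561, -11.54136037]), 'torque': array([-0.19978947, -0.3019138 , -0.11394907]), 'gripper_width': 0.011233801102884331}
```

View pics/s4.png

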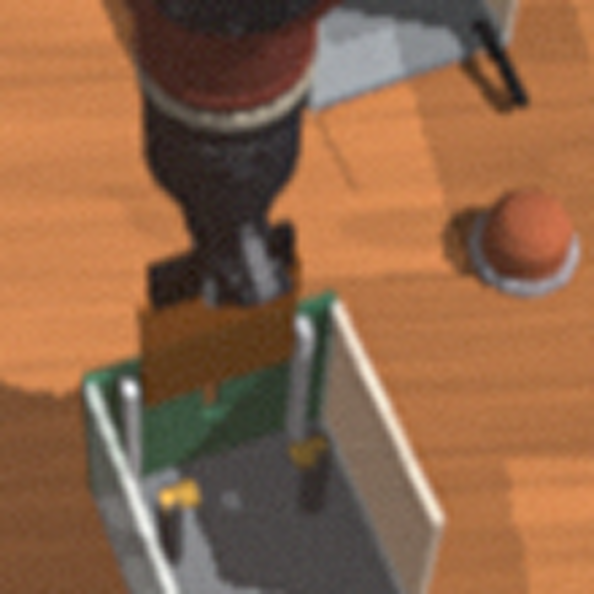

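>>> play_rows(
  moves=[
    {"slide": [0, 0, -2], "twist": [0, 0, 0], "hand": 0},
    {"slide": [0, 0, 0], "twist": [0, 0, 0], "hand": 0},
    {"slide": [0, 0, 0], "twist": [0, 0, 0], "hand": 50},
    {"slide": [0, 0, 0], "twist": [0, 0, 0], "hand": 50},
    {"slide": [0, 0, 0], "twist": [0, 0, 0], "hand": 50},
    {"slide": [0, 0, -20], "twist": [0, 0, 0], "hand": 50},
    {"slide": [0, 0, -35], "twist": [0, 0, 0], "hand": 50},
    {"slide": [0, 0, -35], "twist": [0, 0, 0], "hand": 50},
    {"slide": [0, 0, 0], "twist": [0, 0, 0], "hand": 50},
  ],
)

```text
clock: 7.65
eef_pos: [0.6608, 0.0485, 0.3261]
ee_rot: [1.885, 2.507, 0.006]
wrist_force: [-0.1, 0.3, 0.4]
gripper_width: 0.05
```

```bash
python3 - <<'E'
from plan import *
from m2 import *
a2,R2,t2=rigid(B2,W2)
g=np.array([.4757,-.2750])+np.array([[np.cos(a2),-np.sin(a2)],[np.sin(a2),np.cos(a2)]])@[-.08,0]
print(g)
rel([*g,.25],np.radians(90-9.15)); rel([*g,.05],np.radians(90-9.15))
s=camera("scene");crop(s,300,200,110,110,5.4,"pics/s5.png")
E
```

```text
[ 0.39669365 -0.26243033]
twist deg [  0.24   0.29 -64.75] rad [ 0.0042  0.005  -1.13  ]  slide before twist mm [-225.4 -340.5   74.5]  slide after [ 211.3 -349.    76.1]
twist deg [  0.24   0.29 -64.75] rad [ 0.0042  0.005  -1.13  ]  slide before twist mm [-225.  -341.7  274.4]  slide after [ 211.3 -349.   276.1]
```

View pics/s5.png

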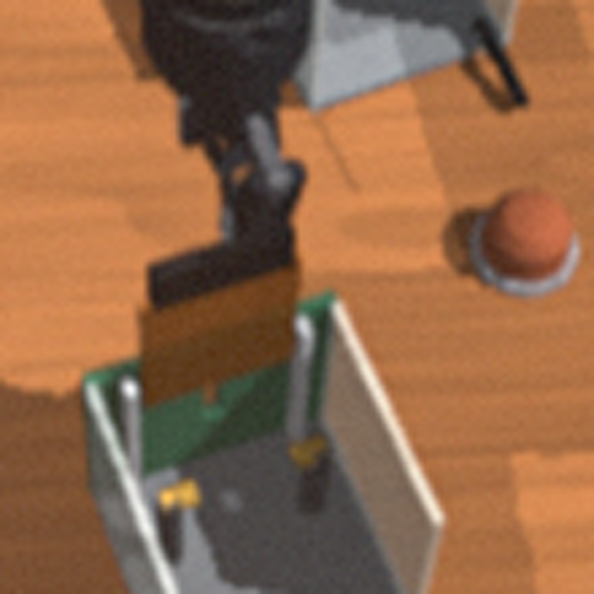

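>>> play_rows(
  moves=[
    {"slide": [0, 0, 0], "twist": [0, 0, -0.1615], "hand": 50},
    {"slide": [0, 0, 0], "twist": [0, 0, -0.1615], "hand": 50},
    {"slide": [0, 0, 0], "twist": [0, 0, -0.1615], "hand": 50},
    {"slide": [0, 0, 0], "twist": [0, 0, -0.1615], "hand": 50},
    {"slide": [0, 0, 0], "twist": [0, 0, -0.1615], "hand": 50},
    {"slide": [0, 0, 0], "twist": [0, 0, -0.1615], "hand": 50},
    {"slide": [0, 0, 0], "twist": [0, 0, -0.1615], "hand": 50},
    {"slide": [20, -34, 0], "twist": [0, 0, 0], "hand": 50},
    {"slide": [21, -35, 0], "twist": [0, 0, 0], "hand": 50},
    {"slide": [21, -35, 0], "twist": [0, 0, 0], "hand": 50},
    {"slide": [21, -35, 0], "twist": [0, 0, 0], "hand": 50},
    {"slide": [21, -35, 10], "twist": [0, 0, 0], "hand": 50},
    {"slide": [21, -35, 10], "twist": [0, 0, 0], "hand": 50},
    {"slide": [21, -35, 20], "twist": [0, 0, 0], "hand": 50},
    {"slide": [21, -35, 20], "twist": [0, 0, 0], "hand": 50},
    {"slide": [21, -35, 20], "twist": [0, 0, 0], "hand": 50},
    {"slide": [21, -35, 20], "twist": [0, 0, 0], "hand": 50},
    {"slide": [0, 0, 20], "twist": [0, 0, 0], "hand": 50},
    {"slide": [0, 0, 0], "twist": [0, 0, 0], "hand": 50},
    {"slide": [0, 0, 0], "twist": [0, 0, 0], "hand": 50},
  ],
)

```text
clock: 10.2
eef_pos: [0.398, -0.2626, 0.2027]
ee_rot: [0.249, 3.132, -0.0]
wrist_force: [-1.0, -0.2, 0.6]
gripper_width: 0.0499
```

```bash
python3 - <<'E'
from plan import *
rel([.3967,-.2624,.05],np.radians(90-9.15))
s=camera("scene");crop(s,200,140,100,130,4.5,"pics/s6.png")
t=camera("top");cv2.imwrite("pics/t6.png",t)
E
```

```text
twist deg [-0.    0.01  0.06] rad [-0.0001  0.0002  0.001 ]  slide before twist mm [  1.4   0.  152.7]  slide after [  1.4   0.  152.7]
```

View pics/s6.png

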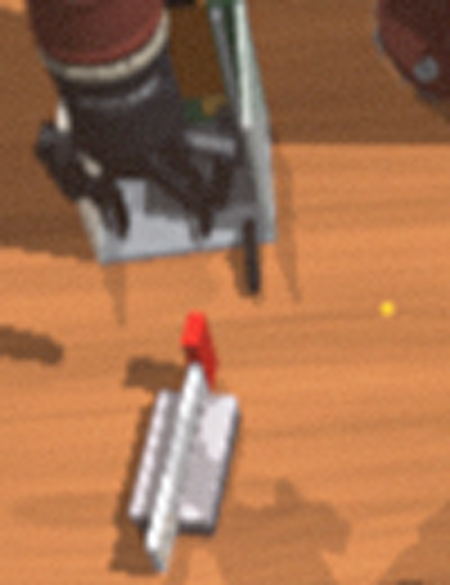

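View pics/t6.png

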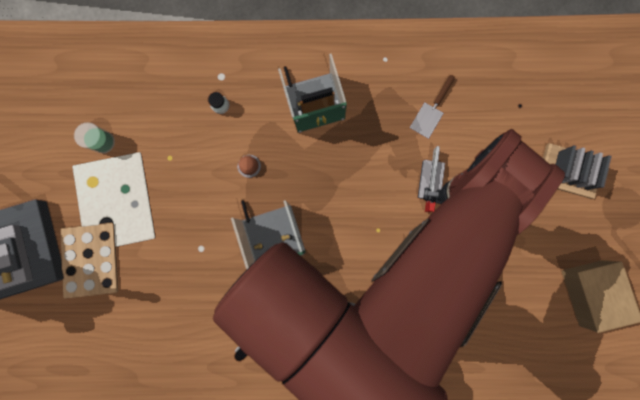

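>>> play_rows(
  moves=[
    {"slide": [1.4, 0, 25], "twist": [0, 0, 0], "hand": 50},
    {"slide": [0, 0, 25], "twist": [0, 0, 0], "hand": 50},
    {"slide": [0, 0, 25], "twist": [0, 0, 0], "hand": 50},
    {"slide": [0, 0, 20], "twist": [0, 0, 0], "hand": 50},
    {"slide": [0, 0, 20], "twist": [0, 0, 0], "hand": 50},
    {"slide": [0, 0, 15], "twist": [0, 0, 0], "hand": 50},
    {"slide": [0, 0, 10], "twist": [0, 0, 0], "hand": 50},
    {"slide": [0, 0, 10], "twist": [0, 0, 0], "hand": 50},
    {"slide": [0, 0, 2], "twist": [0, 0, 0], "hand": 50},
    {"slide": [0, 0, 0], "twist": [0, 0, 0], "hand": 50},
    {"slide": [0, 0, 0], "twist": [0, 0, 0], "hand": 50},
  ],
)

```text
clock: 11.68
eef_pos: [0.3967, -0.2629, 0.0507]
ee_rot: [0.25, 3.131, -0.001]
wrist_force: [0.8, 0.1, -0.3]
gripper_width: 0.0502
```

```bash
python3 - <<'E'
from plan import *
rel([.3967,-.2624,.05],np.radians(90-9.15))
s=camera("scene");crop(s,200,160,90,110,5.4,"pics/s7.png")
t=camera("top");crop(t,390,125,100,100,5.4,"pics/t7.png")
E
```

```text
twist deg [-0.02  0.03  0.02] rad [-0.0004  0.0006  0.0004]  slide before twist mm [0.  0.5 0.7]  slide after [0.  0.5 0.7]
```

View pics/s7.png

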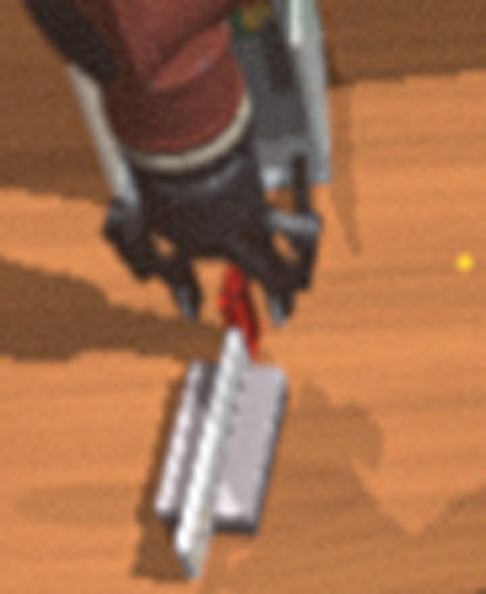

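View pics/t7.png

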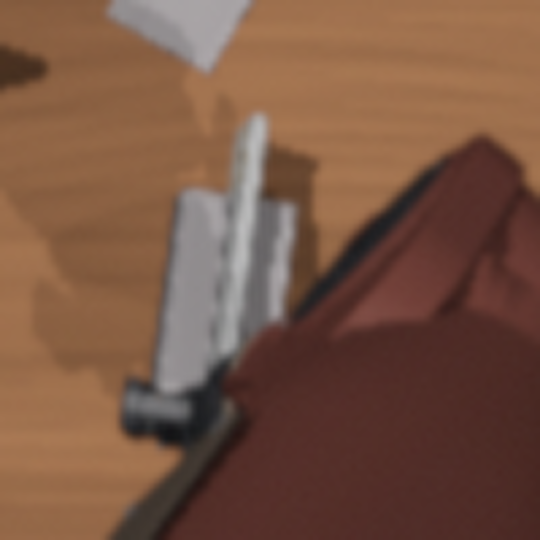

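>>> play_rows(
  moves=[
    {"slide": [0, 0.3, 0.5], "twist": [0, 0, 0], "hand": 30},
    {"slide": [0, 0, 0], "twist": [0, 0, 0], "hand": 16},
    {"slide": [0, 0, 0], "twist": [0, 0, 0], "hand": 0},
    {"slide": [0, 0, 0], "twist": [0, 0, 0], "hand": 0},
    {"slide": [0, 0, 0], "twist": [0, 0, 0], "hand": 0},
    {"slide": [0, 0, 0], "twist": [0, 0, 0], "hand": 0},
  ],
  newtons=80,
)

```text
clock: 12.52
eef_pos: [0.3965, -0.2624, 0.0499]
ee_rot: [0.25, 3.132, -0.0]
wrist_force: [-1.8, 0.2, 5.2]
gripper_width: 0.0131
```

>>> play_rows(
  moves=[
    {"slide": [0, 0, -5], "twist": [0, 0, 0], "hand": 0},
    {"slide": [0, 0, -8], "twist": [0, 0, 0], "hand": 0},
    {"slide": [0, 0, -10], "twist": [0, 0, 0], "hand": 0},
    {"slide": [0, 0, -15], "twist": [0, 0, 0], "hand": 0},
    {"slide": [0, 0, -20], "twist": [0, 0, 0], "hand": 0},
    {"slide": [0, 0, -20], "twist": [0, 0, 0], "hand": 0},
    {"slide": [0, 0, -10], "twist": [0, 0, 0], "hand": 0},
    {"slide": [0, 0, 0], "twist": [0, 0, 0], "hand": 0},
    {"slide": [0, 0, 0], "twist": [0, 0, 0], "hand": 0},
  ],
)

```text
clock: 13.65
eef_pos: [0.3962, -0.2621, 0.1373]
ee_rot: [-0.25, -3.131, -0.001]
wrist_force: [-0.1, -0.1, -1.2]
gripper_width: 0.0134
```

```bash
python3 - <<'E'
from plan import *
print(sense()["wrist_force"],sense()["torque"])
s=camera("scene");crop(s,200,140,90,130,4.6,"pics/s8.png")
t=camera("top");crop(t,390,115,100,100,5.4,"pics/t8.png")
E
```

```text
[-0.09786559 -0.07152528 -1.16257741] [0.02263996 0.0582137  0.00023685]
```

View pics/s8.png

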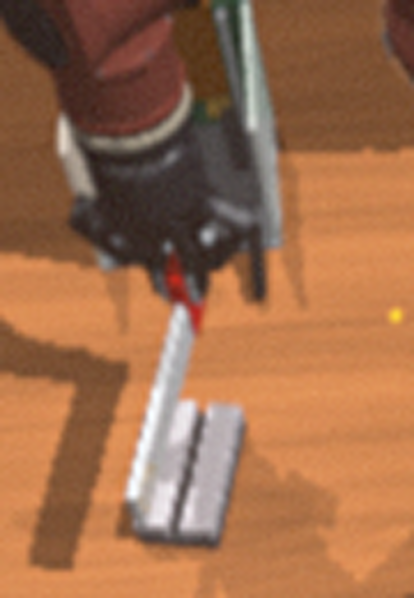

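View pics/t8.png

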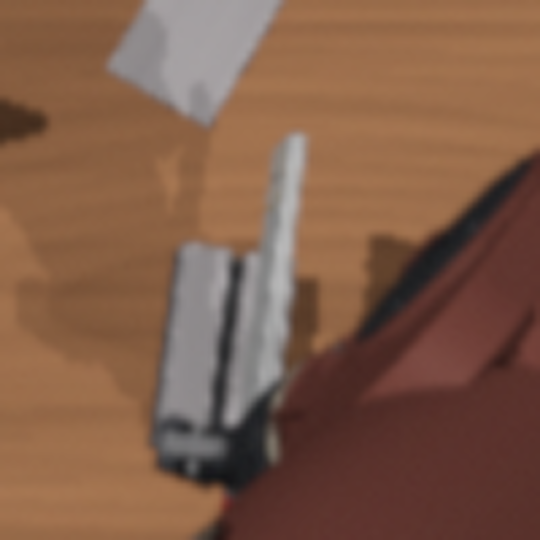

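```bash
python3 - <<'E'
from plan import *
s=sense();e=s["eef_pos"];a=np.radians(-9.15);f=np.array([np.cos(a),np.sin(a)]);l=np.array([-f[1],f[0]])
for dz in(0,.04):
  for y in(-.004,.004):
    X=np.r_[e[:2]+.175*f+y*l,e[2]+.019-.054+dz]
    print(dz,y,((proj("scene",X)-[200,140]+.4)*4.6).round(),((proj("top",X)-[390,115]+.4)*5.4).round())
E
```

```text
0 -0.004 [[138. 527.]] [[286. 152.]]
0 0.004 [[149. 528.]] [[271. 149.]]
0.04 -0.004 [[126. 498.]] [[306. 134.]]
0.04 0.004 [[138. 499.]] [[289. 132.]]
```

```bash
python3 - <<'E'
from m import *
a,R,t=rigid(B,W)
p=lambda x,y,z:np.r_[t+R@[x,y],z]
for x,y,z in((-.012,.01,.105),(-.012,-.01,.105),(0,.005,.105),(0,-.005,.105),(-.012,.01,.059),(-.012,-.01,.059)):
    print(x,y,z,((proj("top",p(x,y,z))-[270,45]+.42)*6).round())
img=cv2.imread("pics/t6.png");crop(img,305,95,35,40,15,"pics/c6.png")
for x,y,z in((-.012,.01,.105),(-.012,-.01,.105),(0,.005,.105),(0,-.005,.105),(-.012,.01,.059),(-.012,-.01,.059)):
    print(((proj("top",p(x,y,z))-[305,95]+.47)*15).round())
E
```

```text
-0.012 0.01 0.105 [[290. 461.]]
-0.012 -0.01 0.105 [[332. 449.]]
0 0.005 0.105 [[293. 434.]]
0 -0.005 0.105 [[314. 428.]]
-0.012 0.01 0.059 [[293. 486.]]
-0.012 -0.01 0.059 [[333. 474.]]
[[202. 403.]]
[[305. 373.]]
[[209. 335.]]
[[261. 320.]]
[[209. 465.]]
[[309. 436.]]
```

View pics/c6.png

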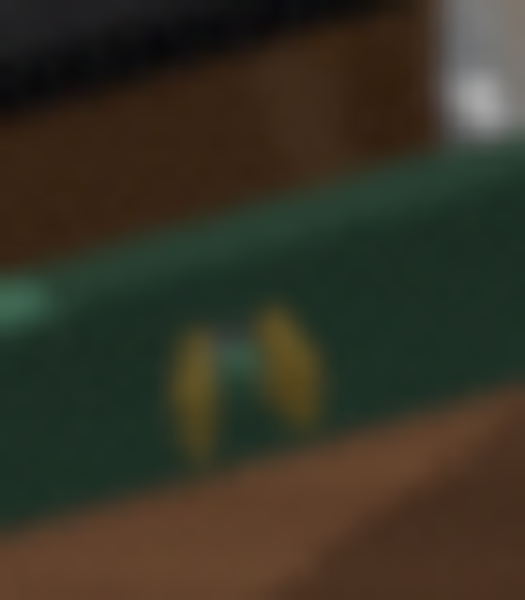

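```bash
cat > tgt.py <<'E'
from plan import *
import m
a,R,t=m.rigid(m.B,m.W)
def goal(gx,gy=0,z=.097):
    rel([*(t+R@[gx,gy]),z],a+np.pi/2)
def where():
    s=sense();b=(s["eef_pos"][:2]-t)@R*1000;M=Ro.from_rotvec(s["ee_rot"]).as_matrix()
    print("booth mm",b.round(2),s["eef_pos"][2].round(4),"yaw err deg",np.degrees(np.arctan2(M[1,1],M[0,1])-a-np.pi/2).round(2),"F booth",(s["wrist_force"][:2]@R).round(2),s["wrist_force"][2].round(2),"T",s["torque"].round(3),s["gripper_width"].round(4),s["clock"])
E
python3 -c "
from tgt import *
goal(-.205);where()"
```

```text
twist deg [  0.05  -0.05 -25.32] rad [ 0.0009 -0.0009 -0.4419]  slide before twist mm [-11.9 254.6  40.3]  slide after [-119.6  225.1   40.1]Traceback (most recent call last):
  File "<string>", line 3, in <module>
    goal(-.205);where()
                ~~~~~^^
  File "tgt.py", line 8, in where
    print("booth mm",b.round(2),s["eef_pos"][2].round(4),"yaw err deg",np.degrees(np.arctan2(M[1,1],M[0,1])-a-np.pi/2).round(2),"F booth",(s["wrist_force"][:2]@R).round(2),s["wrist_force"][2].round(2),"T",s["torque"].round(3),s["gripper_width"].round(4),s["clock"])
                                                                                                                                                                                                                                  ^^^^^^^^^^^^^^^^^^^^^^^^
AttributeError: 'float' object has no attribute 'round'
```

>>> play_rows(
  moves=[
    {"slide": [0, 0, 0], "twist": [0, 0, -0.0884], "hand": 0},
    {"slide": [0, 0, 0], "twist": [0, 0, -0.0884], "hand": 0},
    {"slide": [0, 0, 0], "twist": [0, 0, -0.0884], "hand": 0},
    {"slide": [0, 0, 0], "twist": [0, 0, -0.0884], "hand": 0},
    {"slide": [0, 0, 0], "twist": [0, 0, -0.0884], "hand": 0},
    {"slide": [-6, 11, 0], "twist": [0, 0, 0], "hand": 0},
    {"slide": [-12, 22.5, 0], "twist": [0, 0, 0], "hand": 0},
    {"slide": [-12, 22.5, 0], "twist": [0, 0, 0], "hand": 0},
    {"slide": [-12, 22.5, 0], "twist": [0, 0, 0], "hand": 0},
    {"slide": [-12, 22.5, 0], "twist": [0, 0, 0], "hand": 0},
    {"slide": [-12, 22.5, 5], "twist": [0, 0, 0], "hand": 0},
    {"slide": [-12, 22.5, 5], "twist": [0, 0, 0], "hand": 0},
    {"slide": [-12, 22.5, 5], "twist": [0, 0, 0], "hand": 0},
    {"slide": [-12, 22.5, 5], "twist": [0, 0, 0], "hand": 0},
    {"slide": [-12, 22.5, 10], "twist": [0, 0, 0], "hand": 0},
    {"slide": [-6, 11, 10], "twist": [0, 0, 0], "hand": 0},
    {"slide": [0, 0, 0], "twist": [0, 0, 0], "hand": 0},
    {"slide": [0, 0, 0], "twist": [0, 0, 0], "hand": 0},
    {"slide": [0, 0, 0], "twist": [0, 0, 0], "hand": 0},
  ],
)

```text
clock: 16.12
eef_pos: [0.4493, -0.014, 0.0981]
ee_rot: [-0.441, 3.11, -0.001]
wrist_force: [0.3, 0.9, 0.1]
gripper_width: 0.0134
```

```bash
sed -i 's/s\["gripper_width"\].round(4)/round(s["gripper_width"],4)/' tgt.py; python3 - <<'E'
from tgt import *
goal(-.205);where()
s=camera("scene");crop(s,290,190,110,130,4.6,"pics/s9.png")
im=camera("top");cv2.imwrite("pics/top9.png",im);crop(im,280,70,90,90,6,"pics/t9.png")
E
```

```text
twist deg [-0.02  0.02 -0.06] rad [-0.0004  0.0004 -0.0011]  slide before twist mm [0.7 1.7 1.1]  slide after [0.6 1.7 1.1]
booth mm [-204.35   -1.72] 0.0981 yaw err deg -0.06 F booth [0.51 0.75] 0.08 T [-0.038  0.086  0.029] 0.0134 16.125
```

View pics/s9.png

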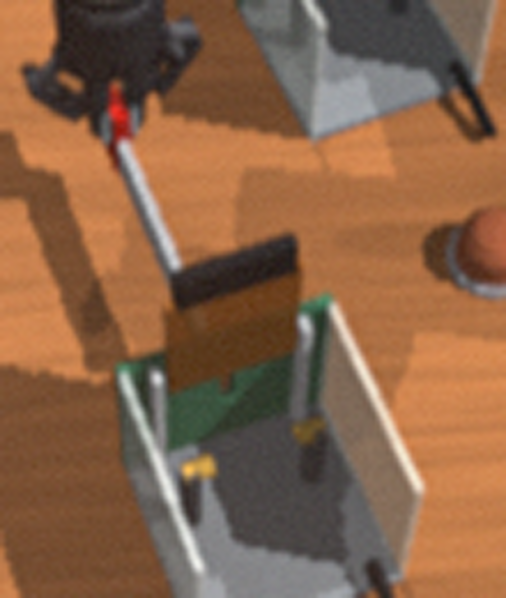

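View pics/t9.png

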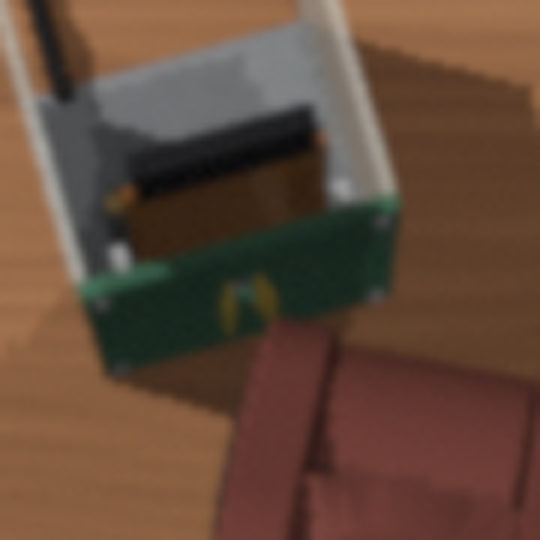

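>>> play_rows(
  moves=[
    {"slide": [0.7, 1.7, 1.1], "twist": [0, 0, 0], "hand": 0},
    {"slide": [0, 0, 0], "twist": [0, 0, 0], "hand": 0},
    {"slide": [-6, 0, 0], "twist": [0, 0, 0], "hand": 0},
    {"slide": [-6, 0, 0], "twist": [0, 0, 0], "hand": 0},
    {"slide": [-6, 0, 0], "twist": [0, 0, 0], "hand": 0},
    {"slide": [0, 0, 0], "twist": [0, 0, 0], "hand": 0},
    {"slide": [0, 0, 0], "twist": [0, 0, 0], "hand": 0},
    {"slide": [0, 0, 0], "twist": [0, 0, 0], "hand": 0},
  ],
)

```text
clock: 17.23
eef_pos: [0.465, -0.0069, 0.0967]
ee_rot: [0.442, -3.11, -0.0]
wrist_force: [0.9, -0.1, -1.3]
gripper_width: 0.0129
```

```bash
python3 - <<'E'
from tgt import *
goal(-.187);where()
s=camera("scene");crop(s,290,190,110,130,4.6,"pics/s10.png")
im=camera("top");crop(im,305,95,35,40,15,"pics/t10.png")
E
```

```text
twist deg [ 0.   -0.01  0.  ] rad [ 0.0001 -0.0002  0.    ]  slide before twist mm [-0.2 -0.7 -0.3]  slide after [-0.2 -0.7 -0.3]
booth mm [-187.23    0.74] 0.0967 yaw err deg 0.0 F booth [ 0.87 -0.37] -1.32 T [0.012 0.037 0.009] 0.0129 17.225
```

View pics/t10.png

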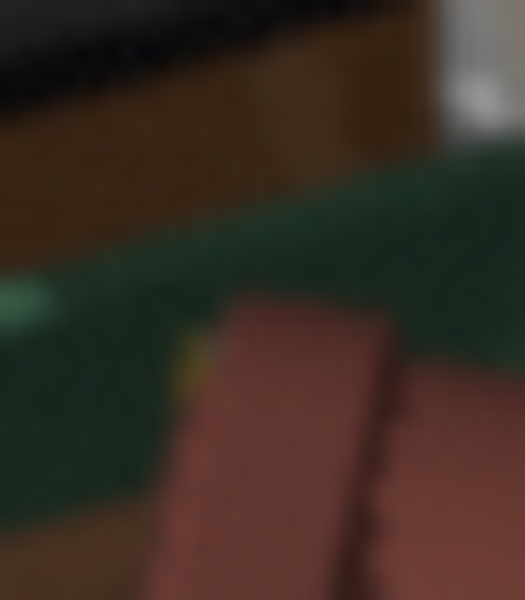

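View pics/s10.png

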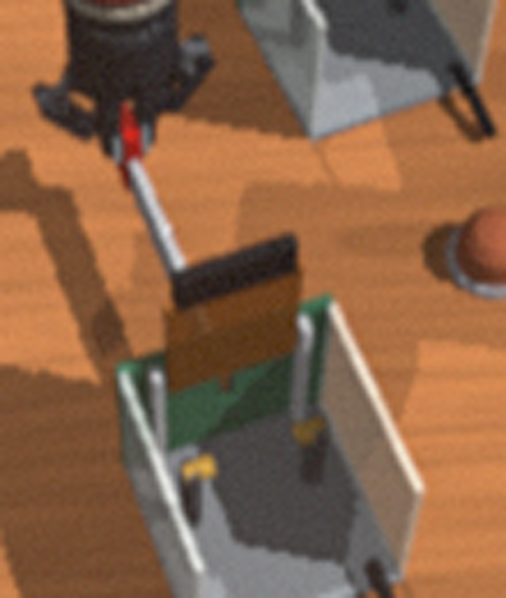

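>>> play_rows(
  moves=[
    {"slide": [0, -0.7, -0.3], "twist": [0, 0, 0], "hand": 0},
    {"slide": [-4, 0, 0], "twist": [0, 0, 0], "hand": 0},
    {"slide": [-4, 0, 0], "twist": [0, 0, 0], "hand": 0},
    {"slide": [-4, 0, 0], "twist": [0, 0, 0], "hand": 0},
    {"slide": [-2, 0, 0], "twist": [0, 0, 0], "hand": 0},
    {"slide": [0, 0, 0], "twist": [0, 0, 0], "hand": 0},
    {"slide": [0, 0, 0], "twist": [0, 0, 0], "hand": 0},
    {"slide": [0, 0, 0], "twist": [0, 0, 0], "hand": 0},
  ],
)

```text
clock: 18.32
eef_pos: [0.4789, -0.0035, 0.097]
ee_rot: [-0.443, 3.11, 0.0]
wrist_force: [1.2, 1.4, -2.1]
gripper_width: 0.0135
```

```bash
python3 -c "
from tgt import *
goal(-.173);where()"
```

```text
twist deg [0.01 0.01 0.01] rad [0.0001 0.0003 0.0003]  slide before twist mm [ 0.1 -0.1  0. ]  slide after [ 0.1 -0.1  0. ]
booth mm [-1.7295e+02  7.0000e-02] 0.097 yaw err deg 0.01 F booth [1.52 1.01] -2.15 T [0.357 0.012 0.253] 0.0135 18.325
```

>>> play_rows(
  moves=[
    {"slide": [0, 0.5, 0], "twist": [0, 0, 0], "hand": 0},
    {"slide": [-4, 0, 0], "twist": [0, 0, 0], "hand": 0},
    {"slide": [-4, 0, 0], "twist": [0, 0, 0], "hand": 0},
    {"slide": [-4, 0, 0], "twist": [0, 0, 0], "hand": 0},
    {"slide": [0, 0, 0], "twist": [0, 0, 0], "hand": 0},
    {"slide": [0, 0, 0], "twist": [0, 0, 0], "hand": 0},
    {"slide": [0, 0, 0], "twist": [0, 0, 0], "hand": 0},
  ],
)

```text
clock: 19.2
eef_pos: [0.4902, 0.0002, 0.097]
ee_rot: [-0.442, 3.11, -0.0]
wrist_force: [-0.2, 0.7, -1.1]
gripper_width: 0.013
```

```bash
python3 -c "
from tgt import *
goal(-.161);where()
s=camera('scene');crop(s,290,190,110,130,4.6,'pics/s11.png')"
```

```text
twist deg [-0.  0.  0.] rad [-0.0001  0.0001  0.    ]  slide before twist mm [-0.  -0.5  0. ]  slide after [-0.  -0.5  0. ]
booth mm [-161.05    0.47] 0.097 yaw err deg 0.0 F booth [0.05 0.73] -1.1 T [0.149 0.06  0.072] 0.013 19.2
```

View pics/s11.png

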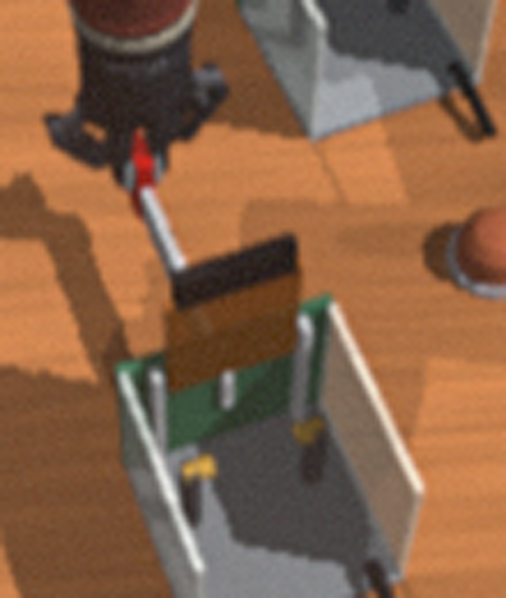

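>>> play_rows(
  moves=[
    {"slide": [0, 0.3, 0], "twist": [0, 0, 0], "hand": 0},
    {"slide": [-6, 0, 0], "twist": [0, 0, 0], "hand": 0},
    {"slide": [-6, 0, 0], "twist": [0, 0, 0], "hand": 0},
    {"slide": [-6, 0, 0], "twist": [0, 0, 0], "hand": 0},
    {"slide": [-6, 0, 0], "twist": [0, 0, 0], "hand": 0},
    {"slide": [-6, 0, 0], "twist": [0, 0, 0], "hand": 0},
    {"slide": [0, 0, 0], "twist": [0, 0, 0], "hand": 0},
    {"slide": [0, 0, 0], "twist": [0, 0, 0], "hand": 0},
    {"slide": [0, 0, 0], "twist": [0, 0, 0], "hand": 0},
  ],
)

```text
clock: 20.38
eef_pos: [0.5187, 0.0088, 0.097]
ee_rot: [0.442, -3.11, -0.0]
wrist_force: [0.4, -0.3, -1.8]
gripper_width: 0.0133
```

```bash
python3 -c "
from tgt import *
goal(-.097);where()"
```

```text
twist deg [ 0.   -0.01  0.  ] rad [ 0.     -0.0002  0.    ]  slide before twist mm [-34.3  -0.8  -0. ]  slide after [-34.3  -0.8  -0. ]
booth mm [-131.26    0.81] 0.097 yaw err deg 0.0 F booth [ 0.3  -0.36] -1.81 T [0.009 0.037 0.025] 0.0133 20.375
```

>>> play_rows(
  moves=[
    {"slide": [-6, 0, 0], "twist": [0, 0, 0], "hand": 0},
    {"slide": [-6, 0, 0], "twist": [0, 0, 0], "hand": 0},
    {"slide": [-6, 0, 0], "twist": [0, 0, 0], "hand": 0},
    {"slide": [-6, 0, 0], "twist": [0, 0, 0], "hand": 0},
    {"slide": [-6, 0, 0], "twist": [0, 0, 0], "hand": 0},
    {"slide": [-4, 0, 0], "twist": [0, 0, 0], "hand": 0},
    {"slide": [0, 0, 0], "twist": [0, 0, 0], "hand": 0},
    {"slide": [0, 0, 0], "twist": [0, 0, 0], "hand": 0},
    {"slide": [0, 0, 0], "twist": [0, 0, 0], "hand": 0},
  ],
)

```text
clock: 21.5
eef_pos: [0.5514, 0.0183, 0.097]
ee_rot: [0.442, -3.11, 0.0]
wrist_force: [1.3, 0.3, -0.5]
gripper_width: 0.0131
```

```bash
python3 -c "
from tgt import *
goal(-.097);where()
s=camera('scene');cv2.imwrite('pics/scene12.png',s);crop(s,310,235,80,80,7,'pics/s12.png')
im=camera('top');cv2.imwrite('pics/top12.png',im)"
```

```text
twist deg [ 0.   -0.01  0.  ] rad [ 0.     -0.0001  0.    ]  slide before twist mm [-0.2 -0.8  0. ]  slide after [-0.2 -0.8  0. ]
booth mm [-97.21   0.78] 0.097 yaw err deg 0.0 F booth [ 1.33 -0.08] -0.54 T [-0.016  0.02   0.046] 0.0131 21.5
```

View pics/s12.png

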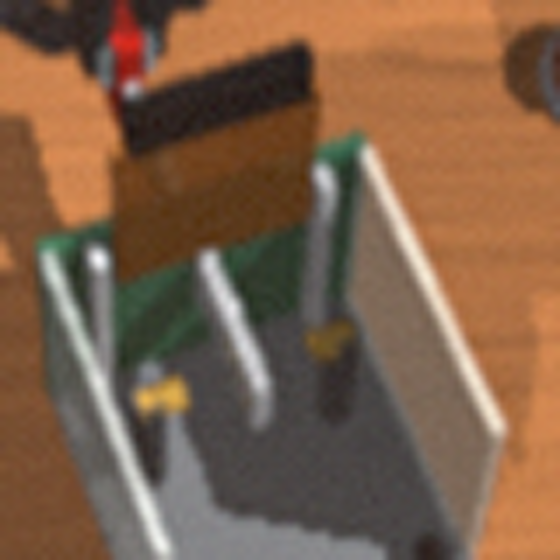

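View pics/top12.png

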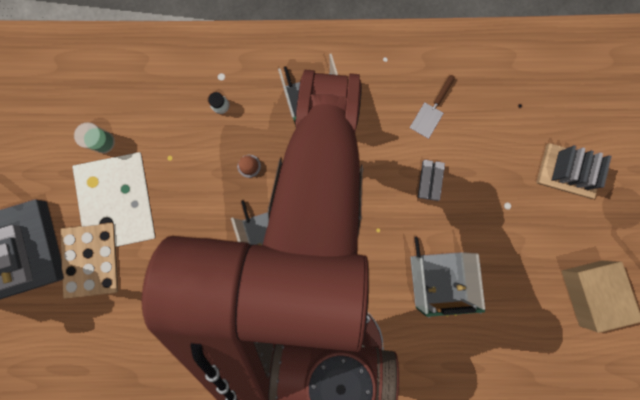

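```bash
python3 -c "
from tgt import *
q=lambda x,y,z:((proj('scene',np.r_[t+R@[x,y],z])-[310,235]+.43)*7).round(1)
for X in((.078,.004,.102),(.078,-.004,.102),(.078,.0048,.062),(.078,-.004,.062),(.058,-.03,.0895),(.058,.03,.0895),(.0655,-.03,.082),(.0655,.03,.082),(.012,-.045,.117),(.018,.045,.116),(.018,-.045,.116),(.021,-.04,.195+.066),(.021,.04,.195+.066)):print(X,q(*X))
"
```

```text
(0.078, 0.004, 0.102) [[273.1 387.1]]
(0.078, -0.004, 0.102) [[255.7 393.3]]
(0.078, 0.0048, 0.062) [[271.9 424.6]]
(0.078, -0.004, 0.062) [[253.3 431.3]]
(0.058, -0.03, 0.0895) [[181.7 384.8]]
(0.058, 0.03, 0.0895) [[310.1 339.5]]
(0.0655, -0.03, 0.082) [[187.9 407.1]]
(0.0655, 0.03, 0.082) [[316.  361.7]]
(0.012, -0.045, 0.117) [[111.2 276.8]]
(0.018, 0.045, 0.116) [[309.  223.3]]
(0.018, -0.045, 0.116) [[116.1 289.7]]
(0.021, -0.04, 0.261) [[126.2 126.8]]
(0.021, 0.04, 0.261) [[315.4  63.7]]
```

>>> play_rows(
  moves=[
    {"slide": [0, 0, 0], "twist": [0, 0, 0], "hand": 0},
    {"slide": [0, 0, 0], "twist": [0, 0, 0], "hand": 0},
    {"slide": [0, 0, 0], "twist": [0, 0, 0], "hand": 0},
    {"slide": [0, 0, 0], "twist": [0, 0, 0], "hand": 0},
    {"slide": [0, 0, 0], "twist": [0, 0, 0], "hand": 0},
    {"slide": [0, 0, 0], "twist": [0, 0, 0], "hand": 0},
  ],
)

```text
clock: 22.35
eef_pos: [0.5516, 0.0184, 0.097]
ee_rot: [0.443, -3.11, 0.0]
wrist_force: [0.1, -0.7, -1.8]
gripper_width: 0.0132
```

```bash
python3 -c "
from tgt import *
where()
print(hand_in())"
```

```text
booth mm [-97.03   0.81] 0.097 yaw err deg 0.01 F booth [-0.06 -0.72] -1.75 T [-0.035  0.026 -0.001] 0.0132 22.35
the job is handed in; nothing more can be done
None
```

The job is done and handed in at 22.4 s on the robot's clock; no verdict was reported. I raised the farthest booth's sash about 66 mm by its grip bar, and the later pictures show it staying up. I then lifted the carrier out of its stand by the red handle and passed its nose level through the slot. It is still held there.

**Last checks**
- **Position:** the handle grip was at (-97.0, +0.8) mm in my fitted booth frame, with the height as planned. That puts the dial within about 1 mm of the nozzle midpoint. The camera calibration is only good to about 2 mm.
- **Pictures:** in the last scene view, the nose, nozzle tips and sash edge lay within about 1 px of their predicted places.
- **Forces:** the wrist showed about 1.8 N downward, roughly the carrier's weight, and under 1 N sideways. It is carried by the gripper and not jammed.
- **Bystanders:** the spare pad, ink jar and palette knife look unmoved.

**What went differently**
- **Refused call:** the first move call was rejected for missing fields, and nothing moved.
- **Sideways contact:** as the nose entered the slot I felt about 1 N from one side. I shifted 0.8 mm to relieve it, so my fitted slot position was off by about that much.
- **Limited view:** the wrist hid the nose from the top camera during insertion. The final fit was checked only from the scene view and the forces.

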